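Shut off the tagged air valve in the bench valve box

TASK

Turn off the air to the marked outlet: slide the cover of the plywood valve box fully aside to its end stop, keeping it in its track, then push the lever of the valve that carries the round tag plate a quarter turn until it is fully shut against its stop. Push with the fingertips only, without lifting the cover, and leave the other valve's lever and the things around the box where they are.

Things in the scene. Friction and masses are not known exactly. Their poses are not given: they have to be found in the camera images.
- valve_box: Fixed plywood box on the bench, 200 (its x) x 516 (its y) x 96 mm high; couplers stick 42 mm out of its -x front, a gauge (z to 70) 50 mm out of its +y end. Origin: centre of the underside; x points away from the robot, y along the box, z up. The +y half is an open well with two valves, the -y half is decked over. The cover lies on the long walls (z 84 mm) between guide lips at x +-91 and end stops at y +-246, both up to z 96.
- well (a point): Centre of the well's floor, 9 mm above the bench. From here the well spans +-82 mm along the box's x and +-121 mm along its y, its walls 75 mm high. Valve bodies and pipes rise to 58 mm above the bench at the pivots' hubs, 47 mm elsewhere within 13 mm of each pivot's y and along the bar at the +x wall; the rest is free.
- cover: Loose plywood cover, 179 (x) x 248 (y) x 9 mm, 0.25 to 0.5 kg, lying in the track on the valve box over the well, axes as the box's. Origin: centre of its underside, 84 mm above the bench. It slides to the box's -y against a few newtons of friction. In the box frame its y is 90 to 121 mm at the start and -122 mm at the end stop, where the whole well is open.
- cover_push (a point): Centre of the +y face of the batten on the cover: the face to push toward the box's -y. The batten is 120 mm long (x), 18 mm wide (y) and rises 16 mm above the cover's top, which is 93 mm above the bench; this point is 8 mm above that top. The cover goes on 39 mm beyond this face toward +y.
- tagged_pivot (a point): Vertical turning axis of the tagged valve's lever, at the lever's mid height, 64 mm above the bench. A round steel tag plate, 44 mm across, sits under the nut on this lever's hub; the other valve has only the nut (13 mm). Hidden under the cover at first, in one of two places, box frame x 30, y 86 or 188 mm; the other valve is in the other.
- tagged_tip (a point): Outer end of the tagged valve's lever, on its centre line at mid height, 70 mm from the pivot. The grip is grey plastic, 16 mm wide, 12 mm thick (58 to 70 mm above the bench), from 20 to 70 mm from the pivot.
- tagged_lever (a joint): Angle of the tagged lever, rad. 0: open, along the pipe, pointing to the box's -x. It turns counter-clockwise seen from above up to its stop at 1.571: shut, pointing to the box's -y. It needs about 0.25 N m (5 N at 50 mm from the pivot) and stays where it is left. Starts between 0 and 0.25.
- plain_lever (a joint): Angle of the other, untagged lever, the same in size, zero and direction; to be left alone. Starts between 0 and 0.25.
- plain_tip (a point): Outer end of the untagged lever, on its centre line at mid height, 70 mm from its pivot.
- glue_bottle: White glue bottle, 60 mm across, 170 mm high, standing beyond the closed half of the box. Origin: centre of its underside. Leave alone.
- dowel_jar: Wood-coloured jar with steel lid, 66 mm across, 85 mm high, standing beyond the closed half of the box, beside the bottle. Origin: centre of its underside. Leave alone.
- board_stack: Three small plywood boards as one stack, 90 (x) x 200 (y) x 36 mm, lying beyond the well half. Origin: centre of its underside. Leave alone.
- blow_gun: Black air blow gun lying on its side on the bench past the box's +y end, an L of about 130 x 120 x 28 mm with its steel nozzle. Origin: on the bench under its handle. Leave alone.

How it is judged:
On the way, in this order (a step that is already met when the one before it is completed fails the run):
1. the cover is slid fully aside, within 15 mm of its end stop, lying in its track (y of cover in the frame of valve_box below -0.107 m and z of cover in the frame of valve_box between 0.078 and 0.092 m), for 0.2 s.
2. the tagged lever is pushed shut (value of joint tagged_lever above 1.48 rad), for 0.2 s.
At the end, for the whole second after the job is handed in: The cover lies flat in its track within 15 mm of the end stop and at rest; the tagged lever is shut (over 1.48 rad, within 5 degrees of its stop) and at rest; the untagged lever's tip is within 12 mm of where it was and the bystanders within 30 mm (all of step 1 and angle between cover's own z axis and vertical below 0.05 rad and linear speed of cover below 0.01 m/s and value of joint tagged_lever above 1.48 rad and velocity of joint tagged_lever between -0.05 and 0.05 rad/s and distance of plain_tip from where it was at the start of the episode below 0.012 m and distance of each of glue_bottle, dowel_jar, board_stack, blow_gun from where it was at the start of the episode below 0.03 m); the robot touches nothing.
It fails at once if the cover or a valve is pushed with something other than the fingers (contact force between the arm and cover above 2 N or contact force between the arm and tagged_valve above 2 N).
It fails at once if the cover is lifted or tipped out of its track (z of cover in the frame of valve_box above 0.099 m or angle between cover's own z axis and vertical above 0.15 rad).
It fails at once if the untagged lever is moved (distance of plain_tip from where it was at the start of the episode above 0.012 m).
It fails at once if a bystander is disturbed (distance of any of glue_bottle, dowel_jar, board_stack, blow_gun from where it was at the start of the episode above 0.03 m).
It also fails if it takes over 64 s, if anything falls off the work surface, if the arm or the gripper's body presses on something with over 40 N, if the wrist force passes 120 N, or if a joint passes its speed limit or range.

ROBOT

A 7-joint arm with a two-finger parallel gripper is mounted at the origin on the work surface. World frame = base frame: x ahead of the robot, y to its left, z up, the work surface at z = 0. Lengths are in m, angles in rad, forces in N, time in s.
With the tool pointing down it reaches from about 0.4 to 0.9 m from the base axis. Payload 5.6 kg.
Tool frame: the origin (TCP) lies at the centre of the arm's flange, where the gripper is bolted on; the fingertips stand 190 mm ahead of it and the grasp point (between the pads) lies 171 mm ahead of it (tip_extent is the distance from the TCP to the fingertips, in m); y points along the fingers, x is the direction in which the jaws open and shut, and the axes are right-handed (so a half turn about y gives the same grasp; the last joint's range is limited). The gripper opens to 92 mm and grips with 3 to 60 N. Pads are 20 mm wide; open, the fingers measure 128 mm over their backs; the gripper's body (75 mm by 189 mm) begins 69 mm behind the grasp point.
Start: joints at [-1.37, 0.468, -0.012, 1.603, 0.006, 1.071, -0.056], TCP at [0.157, 0.631, 0.405] pointing down, gripper open.
Joint ranges: [-2.53, 2.53], [-0.31, 2.02], [-1.57, 1.55], [0.28, 2.44], [-1.29, 4.43], [0.15, 1.84], [-2.92, 2.92]. Speed limits (rad/s): [2.57, 2.57, 3.14, 3.14, 3.14, 3.14, 3.14].

INTERFACE

Orientations are given as a unit quaternion [x, y, z, w].
In Python, from plant import read_state, capture, camera_info, job_done, tip_extent gives the robot as it stands. The module is installed in compiled form; this text tells all that it offers.
- The arm moves only by the shell command python3 -m creep 'ROWS'. ROWS is JSON, a list of rows, each an object with "twist": the turn, a rotation vector about the world's x, y, z in degrees, a list of three; "travel": the shift along the world's x, y, z in cm, a list of three; "gripper": the finger opening in cm, from 0 to 9.19. A call has exactly 5 rows; each row shifts and turns the commanded pose from where the row before left it; what a row does not reach is not made up. A row lasts 1/8 s, in which the tool goes at most 62.5 mm and 10.7 degrees, less where a joint would pass 70% of its speed; a pose out of reach is approached as far as the arm can. A call with a gripper value outside its range is refused whole. The fingers move at their own pace and stop on an object; the grip force is fixed at half the most. Time passes only in rows, so rows that do not move let the fingers close, or fill a call up. It gives the time, the measured TCP pose, the force and the opening at its end, in the units of the state.
- read_state(): the state, without advancing time (a new reading comes with each control period).
- capture(name): name is "scene" or "side" or "wrist"; returns the picture (384x512x3 uint8, red, green, blue); there is no depth.
- camera_info(name): a dict with "fovy" (degrees; the focal length in pixels is half the picture's height over the tangent of half this angle, whatever the lens; pixels are square), "cx", "cy" (the principal point, pixels), "k1" (the pictures are not rectified: a ray, as slopes to the right and down, at radius r is drawn at 1 + k1 r^2 times it, then the intrinsics apply), "xyz" and "attitude" of the camera in the world. Camera axes: x right, y up, looking along -z (the intrinsics and any distortion apply to the point x, -y, -z); pixel columns grow to the right and rows downward; lengths in m; the calibration is good to about 2 mm. A picture is of the moment at which its call begins: read the wrist's pose just before it. camera_info takes no time and is no camera call; for the wrist camera it gives the pose at the moment of the call.
- job_done(): hands the job in, once; it reports no verdict.
The state is a dict: "t": time; "joint_pos": joint angles; "joint_velocities": joint speeds; "joint_efforts": joint torques, N m; "tcp_pos": TCP position; "tcp_rot": TCP orientation; "force": force on the tool from outside, world axes, zero at the start; "moment": the same for the moment, N m; "opening": finger opening in m.
Only numpy, scipy, OpenCV 4.12 (cv2) and the standard library are available. Lean on these libraries where they do the work, as an engineer would, in place of code of your own. Each camera call takes 0.05 s, during which the arm holds its last target. There are 200 camera calls.

## Working session

There is one attempt and no reset: what is moved stays moved. The work goes in short steps, Python scripts to look and compute and a shell command to move; the robot and the scene stay as the last step left them, time stands still between calls to the robot, and variables do not carry over. Pictures are saved under pics/ and viewed, about 8 in all and at most 12, crops included, and the job is handed in when it is done.

```bash
mkdir -p pics
cat > h.py <<'E'
import numpy as np, cv2
from plant import *
from scipy.spatial.transform import Rotation as R
def K(ci):
    f=192/np.tan(np.radians(ci['fovy'])/2); return f
def rot(ci):
    a=np.array(ci['attitude']); return R.from_quat(a).as_matrix() if a.size==4 else a.reshape(3,3)
def ray(ci,u,v):
    f=K(ci); x=(u-ci['cx'])/f; y=(v-ci['cy'])/f
    rd=np.hypot(x,y); r=rd
    for _ in range(30): r=rd/(1+ci['k1']*r*r)
    s=r/rd if rd>0 else 1
    return np.array(ci['xyz']), rot(ci)@np.array([x*s,-y*s,-1])
def onz(ci,u,v,z):
    o,d=ray(ci,u,v); return o+d*(z-o[2])/d[2]
def proj(ci,p):
    c=rot(ci).T@(np.array(p)-ci['xyz']); x=c[0]/-c[2]; y=-c[1]/-c[2]
    s=1+ci['k1']*(x*x+y*y); f=K(ci); return np.array([ci['cx']+f*x*s,ci['cy']+f*y*s])
def save(n,fn):
    ci=camera_info(n); im=capture(n); cv2.imwrite('pics/'+fn,im[:,:,::-1]); return ci,im
E
python3 - <<'E'
from h import *
import pickle
d={}
ims=[]
for n in ['scene','side']:
    ci,im=save(n,n+'0.png'); d[n]=ci; print(n,ci); ims.append(im)
pickle.dump(d,open('ci.pkl','wb'))
print(read_state(), tip_extent)
E
```

```text
scene {'fovy': 54.0066288150085, 'cx': 251.4753961040438, 'cy': 194.58653581821, 'k1': -0.02852597116218962, 'xyz': array([0.9146826 , 0.60953221, 0.59097116]), 'attitude': array([0.1216499 , 0.42417292, 0.86672828, 0.2325096 ])}
side {'fovy': 51.70328937053112, 'cx': 250.2101418863291, 'cy': 184.09107136760807, 'k1': -0.054712537852203265, 'xyz': array([0.43900787, 0.67650542, 0.71995438]), 'attitude': array([-0.04833646,  0.3827499 ,  0.91387731, -0.12646884])}
{'t': 0.1, 'joint_pos': array([-1.37002365,  0.46825148, -0.01161161,  1.60352178,  0.00602572,
        1.0714078 , -0.05629737]), 'joint_velocities': array([ 8.75816526e-04, -3.08992128e-03, -6.73304658e-05, -7.88813619e-04,
        4.41936686e-04, -5.98276066e-04,  4.02595345e-04]), 'joint_efforts': array([ 1.02319955e-03, -5.21653283e+01, -1.25553104e-02, -2.44369107e+01,
       -5.67690586e-02,  1.40871407e-02,  5.01413763e-05]), 'tcp_pos': array([0.15687587, 0.63055149, 0.40386384]), 'tcp_rot': array([ 0.55746586,  0.43508378, -0.43588902, -0.55671778]), 'force': array([-0.23330708, -0.32077653,  0.37345817]), 'moment': array([0.06157943, 0.01425299, 0.01736769]), 'opening': 0.09178235803408863} 0.1901
```

View pics/scene0.png

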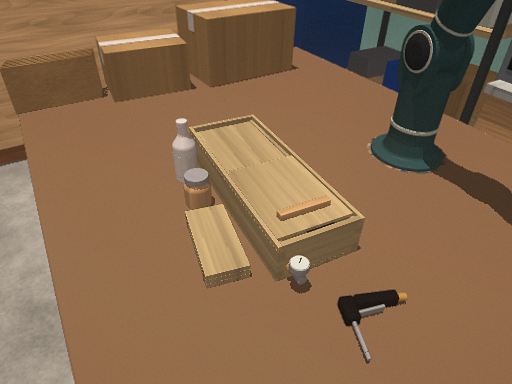

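View pics/side0.png

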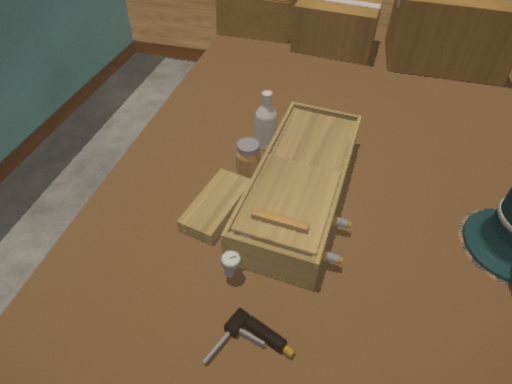

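Both views show the box, its -y end far away, with the orange batten near (304,208) in scene and (280,219) in side. The wrist looks elsewhere. I'll zoom in to get the corners.

Run:
```python
from h import *
a=cv2.imread('pics/scene0.png')[105:280,180:370]; b=cv2.imread('pics/side0.png')[95:275,220:370]
a=cv2.resize(a,None,fx=2.3,fy=2.3,interpolation=cv2.INTER_CUBIC); a=cv2.copyMakeBorder(a,0,600-a.shape[0],0,0,0)if a.shape[0]<600 else a
a=cv2.imread('pics/side0.png')[95:275,220:370]
a=cv2.resize(a,None,fx=3.3,fy=3.3,interpolation=cv2.INTER_CUBIC)
cv2.imwrite('pics/c1.png',a)
import pickle;d=pickle.load(open('ci.pkl','rb'))
for n in ['scene','side']:
    im=cv2.imread(f'pics/{n}0.png'); h=cv2.cvtColor(im,cv2.COLOR_BGR2HSV)
    reg=np.zeros(h.shape[:2],bool)
    if n=='scene': reg[190:225,270:335]=1
    else: reg[200:235,245:315]=1
    print(n,h[208,304] if n=='scene' else h[219,280], h[190,270] if n=='scene' else h[190,300])
    m=(reg&(h[...,1]>150)&(h[...,2]>130)&(h[...,0]<16)).astype(np.uint8)
    cs,_=cv2.findContours(m,0,2); c=max(cs,key=cv2.contourArea)
    print(cv2.contourArea(c),cv2.minAreaRect(c))
    bx=cv2.boxPoints(cv2.minAreaRect(c)); print(bx.round(1).tolist())
    for p in bx: print(onz(d[n],*p,.109).round(3))
```

```text
scene [ 15 131 196] [ 18 106 199]Traceback (most recent call last):
  File "<stdin>", line 15, in <module>
ValueError: max() iterable argument is empty
```

View pics/c1.png

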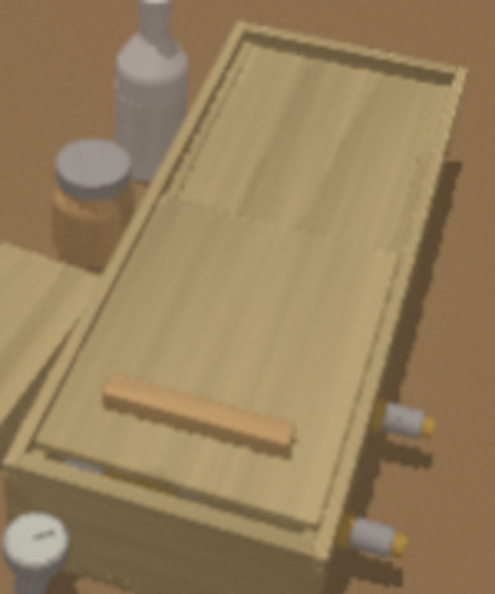

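The crop shows the box's rim corners at about (8,463), (327,558), (240,22) and (466,70). The batten's +y top edge runs from about (105,392) to (290,437).

```bash
cat > box.py <<'E'
from h import *
import pickle
d=pickle.load(open('ci.pkl','rb'))
px=np.array([[8,463],[327,558],[240,22],[466,70]])/3.3+[219.7,94.7]
W=np.array([onz(d['side'],*p,.096)[:2] for p in px])
L=np.array([[.1,.258],[-.1,.258],[.1,-.258],[-.1,-.258]])
lc=L-L.mean(0); wc=W-W.mean(0)
th=np.arctan2((lc[:,0]*wc[:,1]-lc[:,1]*wc[:,0]).sum(),(lc*wc).sum())
Rb=np.array([[np.cos(th),-np.sin(th)],[np.sin(th),np.cos(th)]]); c=W.mean(0)
def toW(p): return Rb@np.array(p)+c
def toB(p): return Rb.T@(np.array(p)[:2]-c)
E
python3 - <<'E'
from box import *
print(W.round(3),np.linalg.norm(W[0]-W[1]),np.linalg.norm(W[2]-W[3]),np.linalg.norm(W[0]-W[2]),np.linalg.norm(W[1]-W[3]))
print('c',c,'th deg',np.degrees(th)); print((L@Rb.T+c-W).round(4))
for p in [[105,392],[290,437],[107,378],[293,425]]:
    w=onz(d['side'],*(np.array(p)/3.3+[219.7,94.7]),.109); print('batten',w.round(3),toB(w).round(3))
for p in [[35,443],[310,525]]:
    w=onz(d['side'],*(np.array(p)/3.3+[219.7,94.7]),.093); print('cover end',w.round(3),toB(w).round(3))
for l in L: print('scene px',proj(d['scene'],[*toW(l),.096]).round(1))
y=toW([0,.258]); print('+y end',y)
s=read_state(); Rt=R.from_quat(s['tcp_rot']).as_matrix(); print('tool x,y,z',Rt.T.round(3))
print('box axes',Rb.T.round(4))
E
```

```text
[[ 0.618  0.22 ]
 [ 0.423  0.235]
 [ 0.578 -0.292]
 [ 0.383 -0.275]] 0.19589694180137227 0.195750295214686 0.5133849019915622 0.5116128951374452
c [ 0.50056415 -0.02803642] th deg -4.5584215945431765
[[ 0.0023  0.0014]
 [-0.0018  0.0021]
 [ 0.0019 -0.0012]
 [-0.0024 -0.0022]]
batten [0.575 0.16  0.109] [0.059 0.194]
batten [0.458 0.164 0.109] [-0.058  0.188]
batten [0.576 0.149 0.109] [0.062 0.182]
batten [0.458 0.154 0.109] [-0.057  0.179]
cover end [0.608 0.198 0.093] [0.089 0.234]
cover end [0.436 0.213 0.093] [-0.083  0.235]
scene px [279. 248.]
scene px [365.8 217.4]
scene px [188.9 127.1]
scene px [253.2 114.1]
+y end [0.52106884 0.22914748]
tool x,y,z [[ 0.241  0.97  -0.002]
 [-0.    -0.002 -1.   ]
 [-0.97   0.241 -0.   ]]
box axes [[ 0.9968 -0.0795]
 [ 0.0795  0.9968]]
```

Sizes agree within 4 mm, and the cover's y is about 0.110, which is in range. Now I'll move above the push point with the jaws turned along box x and closed.

```bash
python3 -m creep '[{"twist":[0,0,-8.06],"travel":[3.61,-4.40,0],"gripper":0},{"twist":[0,0,-8.06],"travel":[3.61,-4.40,0],"gripper":0},{"twist":[0,0,-8.06],"travel":[3.61,-4.40,0],"gripper":0},{"twist":[0,0,-8.06],"travel":[3.61,-4.40,0],"gripper":0},{"twist":[0,0,-8.06],"travel":[3.61,-4.40,0],"gripper":0}]'
python3 -m creep '[{"twist":[0,0,-8.06],"travel":[3.61,-4.40,0],"gripper":0},{"twist":[0,0,-8.06],"travel":[3.61,-4.40,0],"gripper":0},{"twist":[0,0,-8.06],"travel":[3.61,-4.40,0],"gripper":0},{"twist":[0,0,-8.06],"travel":[3.61,-4.40,0],"gripper":0},{"twist":[0,0,-8.06],"travel":[3.61,-4.40,0],"gripper":0}]'
cat > st.py <<'E'
from box import *
s=read_state(); print('t',s['t'],'tcp',s['tcp_pos'].round(4),'tipz',(s['tcp_pos'][2]-.1901).round(4),'box',toB(s['tcp_pos']).round(4),'F',s['force'].round(1),'op',round(s['opening'],4))
M=R.from_quat(s['tcp_rot']).as_matrix(); print('jaw deg',np.degrees(np.arctan2(M[1,0],M[0,0])).round(2),'want',np.degrees(th).round(2),'y',M[:,1].round(3))
E
python3 st.py; python3 -c "
from h import *
ci,im=save('side','side1.png');ci,im2=save('wrist','wrist1.png');print(ci)
cv2.imwrite('pics/v1.png',cv2.resize(np.hstack([im,im2])[:,:,::-1],(800,300)))"
```

```text
t: 0.72
tcp_pos: [0.3383, 0.4091, 0.4045]
tcp_rot: [0.674, 0.215, -0.215, -0.673]
force: [0.7, -0.8, 0.2]
opening: 0.0437
t: 1.35
tcp_pos: [0.5187, 0.1893, 0.4046]
tcp_rot: [-0.706, 0.03, -0.03, 0.707]
force: [0.4, 0.7, 0.3]
opening: 0.0004
t 1.35 tcp [0.5187 0.1893 0.4046] tipz 0.2145 box [0.0008 0.2181] F [0.4 0.7 0.3] op 0.0004
jaw deg -4.82 want -4.56 y [-0.  0. -1.]
{'fovy': 69.5315546935806, 'cx': 254.07701878818904, 'cy': 186.86839226238934, 'k1': -0.03452931620940886, 'xyz': array([0.5292842 , 0.25051855, 0.38585908]), 'attitude': array([-0.12308704,  0.00308385, -0.04938922,  0.99116133])}
```

View pics/v1.png

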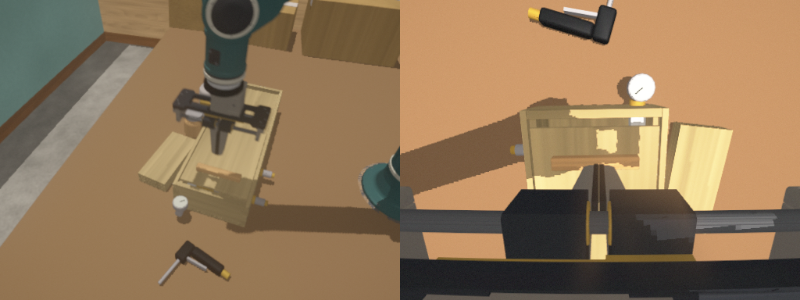

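The right half of the picture is the wrist view. The fingers stand just over the batten, at (553..637,157), and the box's +y rim corners are at (521,110) and (668,107). I'll check these points against the side-view estimate.

Run:
```python
from box import *
ci=camera_info('wrist')
for n,p,z in [('rim',(521,110),.096),('rim',(668,107),.096),('bat',(553,157),.109),('bat',(637,156),.109)]:
    w=onz(ci,(p[0]-400)/.78125,p[1]/.78125,z); print(n,w.round(3),toB(w).round(3))
```

```text
rim [0.423 0.239 0.096] [-0.098  0.261]
rim [0.618 0.225 0.096] [0.097 0.262]
bat [0.46  0.174 0.109] [-0.057  0.199]
bat [0.572 0.165 0.109] [0.056 0.198]
```

```bash
python3 -m creep '[{"twist":[0,0,0.3],"travel":[0.04,0.5,-3],"gripper":0},{"twist":[0,0,0],"travel":[0,0,-4],"gripper":0},{"twist":[0,0,0],"travel":[0,0,-3],"gripper":0},{"twist":[0,0,0],"travel":[0,0,-1.5],"gripper":0},{"twist":[0,0,0],"travel":[0,0,0],"gripper":0}]'
python3 st.py
python3 -m creep '[{"twist":[0,0,0],"travel":[-0.08,-1.0,0],"gripper":0},{"twist":[0,0,0],"travel":[-0.08,-1.0,0],"gripper":0},{"twist":[0,0,0],"travel":[-0.08,-1.0,0],"gripper":0},{"twist":[0,0,0],"travel":[-0.08,-1.0,0],"gripper":0},{"twist":[0,0,0],"travel":[-0.08,-1.0,0],"gripper":0}]'
python3 st.py
```

```text
t: 2.08
tcp_pos: [0.518, 0.196, 0.289]
tcp_rot: [0.707, -0.027, 0.026, -0.706]
force: [-0.3, 0.1, -0.5]
opening: 0.0006
t 2.075 tcp [0.518 0.196 0.289] tipz 0.0989 box [-0.0004  0.2247] F [-0.3  0.1 -0.5] op 0.0006
jaw deg -4.24 want -4.56 y [-0.002 -0.001 -1.   ]
t: 2.7
tcp_pos: [0.5147, 0.1459, 0.2905]
tcp_rot: [-0.706, 0.026, -0.027, 0.707]
force: [0.7, 4.0, 3.8]
opening: 0.0003
t 2.7 tcp [0.5147 0.1459 0.2905] tipz 0.1004 box [0.0002 0.1745] F [0.7 4.  3.8] op 0.0003
jaw deg -4.24 want -4.56 y [ 0.002  0.002 -1.   ]
```

It's pushing the cover at about 4 N, so I'll carry on.

```bash
python3 -m creep '[{"twist":[0,0,0],"travel":[-0.13,-1.6,0],"gripper":0},{"twist":[0,0,0],"travel":[-0.13,-1.6,0],"gripper":0},{"twist":[0,0,0],"travel":[-0.13,-1.6,0],"gripper":0},{"twist":[0,0,0],"travel":[-0.13,-1.6,0],"gripper":0},{"twist":[0,0,0],"travel":[-0.13,-1.6,0],"gripper":0}]'
python3 -m creep '[{"twist":[0,0,0],"travel":[-0.13,-1.6,0],"gripper":0},{"twist":[0,0,0],"travel":[-0.13,-1.6,0],"gripper":0},{"twist":[0,0,0],"travel":[-0.13,-1.6,0],"gripper":0},{"twist":[0,0,0],"travel":[-0.13,-1.6,0],"gripper":0},{"twist":[0,0,0],"travel":[-0.13,-1.6,0],"gripper":0}]'
python3 st.py
python3 -m creep '[{"twist":[0,0,0],"travel":[-0.08,-1.0,0],"gripper":0},{"twist":[0,0,0],"travel":[-0.06,-0.8,0],"gripper":0},{"twist":[0,0,0],"travel":[-0.05,-0.6,0],"gripper":0},{"twist":[0,0,0],"travel":[-0.04,-0.5,0],"gripper":0},{"twist":[0,0,0],"travel":[-0.03,-0.4,0],"gripper":0}]'
python3 st.py
```

```text
t: 3.32
tcp_pos: [0.5077, 0.0647, 0.2897]
tcp_rot: [-0.707, 0.026, -0.026, 0.707]
force: [0.9, 5.5, 3.3]
opening: 0.0007
t: 3.95
tcp_pos: [0.5009, -0.0153, 0.2896]
tcp_rot: [-0.707, 0.027, -0.026, 0.707]
force: [0.3, 5.2, 4.7]
opening: 0.0004
t 3.95 tcp [ 0.5009 -0.0153  0.2896] tipz 0.0995 box [-0.0006  0.0128] F [0.3 5.2 4.7] op 0.0004
jaw deg -4.28 want -4.56 y [-0.001  0.    -1.   ]
t: 4.58
tcp_pos: [0.4986, -0.0474, 0.2896]
tcp_rot: [0.707, -0.026, 0.026, -0.707]
force: [0.7, 3.8, 3.2]
opening: 0.0006
t 4.575 tcp [ 0.4986 -0.0474  0.2896] tipz 0.0995 box [-0.0004 -0.0194] F [0.7 3.8 3.2] op 0.0006
jaw deg -4.26 want -4.56 y [-0. -0. -1.]
```

```bash
python3 -m creep '[{"twist":[0,0,0],"travel":[-0.02,-0.3,0],"gripper":0},{"twist":[0,0,0],"travel":[-0.02,-0.3,0],"gripper":0},{"twist":[0,0,0],"travel":[-0.02,-0.2,0],"gripper":0},{"twist":[0,0,0],"travel":[0,0,0],"gripper":0},{"twist":[0,0,0],"travel":[0,0,0],"gripper":0}]'
python3 st.py
```

```text
t: 5.2
tcp_pos: [0.498, -0.0556, 0.2896]
tcp_rot: [0.707, -0.027, 0.026, -0.706]
force: [0.7, 2.2, 1.6]
opening: 0.0001
t 5.2 tcp [ 0.498  -0.0556  0.2896] tipz 0.0995 box [-0.0004 -0.0277] F [0.7 2.2 1.6] op 0.0001
jaw deg -4.29 want -4.56 y [-0.    -0.001 -1.   ]
```

```bash
python3 -m creep '[{"twist":[0,0,0],"travel":[-0.01,-0.15,0],"gripper":0},{"twist":[0,0,0],"travel":[-0.01,-0.15,0],"gripper":0},{"twist":[0,0,0],"travel":[-0.01,-0.1,0],"gripper":0},{"twist":[0,0,0],"travel":[0,0,0],"gripper":0},{"twist":[0,0,0],"travel":[0,0,0],"gripper":0}]'
python3 st.py
```

```text
t: 5.82
tcp_pos: [0.4988, -0.057, 0.2897]
tcp_rot: [-0.706, 0.025, -0.026, 0.708]
force: [4.1, 9.3, -0.9]
opening: 0.0005
t 5.825 tcp [ 0.4988 -0.057   0.2897] tipz 0.0996 box [ 0.0006 -0.029 ] F [ 4.1  9.3 -0.9] op 0.0005
jaw deg -4.16 want -4.56 y [ 0.002  0.002 -1.   ]
```

The force rose and motion stopped, so the cover is at its end stop. I'll back off, rise and look.

```bash
python3 -m creep '[{"twist":[0,0,0],"travel":[0.04,0.5,0],"gripper":0},{"twist":[0,0,0],"travel":[0.06,0.8,1],"gripper":0},{"twist":[0,0,0],"travel":[0,0,4],"gripper":0},{"twist":[0,0,0],"travel":[0,0,4],"gripper":0},{"twist":[0,0,0],"travel":[0,0,3],"gripper":0}]'
python3 -m creep '[{"twist":[0,0,0],"travel":[0,0,0],"gripper":0},{"twist":[0,0,0],"travel":[0,0,0],"gripper":0},{"twist":[0,0,0],"travel":[0,0,0],"gripper":0},{"twist":[0,0,0],"travel":[0,0,0],"gripper":0},{"twist":[0,0,0],"travel":[0,0,0],"gripper":0}]' >/dev/null
python3 st.py; python3 -c "
from h import *
import pickle
ci=camera_info('wrist');im=capture('wrist');pickle.dump(ci,open('w2.pkl','wb'));cv2.imwrite('pics/wrist2.png',im[:,:,::-1])
cv2.imwrite('pics/v2.png',cv2.resize(im[:,:,::-1],(800,600),interpolation=cv2.INTER_CUBIC))"
```

```text
t: 6.45
tcp_pos: [0.4987, -0.0468, 0.4118]
tcp_rot: [0.707, -0.026, 0.027, -0.706]
force: [0.8, 0.1, -0.5]
opening: 0.0008
t 7.075 tcp [ 0.4988 -0.0463  0.4092] tipz 0.2191 box [-0.0003 -0.0183] F [-0.8 -0.5 -0.4] op 0.001
jaw deg -4.29 want -4.56 y [-0.001 -0.    -1.   ]
```

View pics/v2.png

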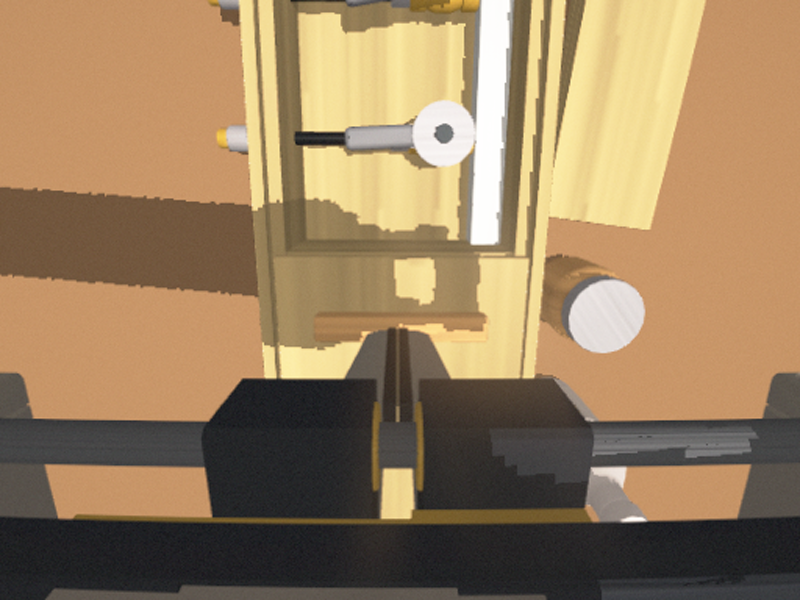

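The disc of the tag plate is at (443,133), on the valve at y 86. Its grip's end is near (345,139), and the untagged valve sits at the top edge.

Run:
```python
from box import *
ci=pickle.load(open('w2.pkl','rb'))
for n,p,z in [('tag',(443,133),.074),('tip top',(345,139),.07),('bat+y L',(316,313),.109),('bat+yR',(485,313),.109),('cover end L',(275,256),.093),('cover end R',(528,256),.093),('plain',(345,2),.07)]:
    w=onz(ci,p[0]*.64,p[1]*.64,z); print(n,w.round(3),toB(w).round(4))
p=toW([.03,.086]);print('nominal pivot',p)
```

```text
tag [0.538 0.055 0.074] [0.031  0.0858]
tip top [0.47  0.057 0.07 ] [-0.0376  0.0819]
bat+y L [ 0.443 -0.058  0.109] [-0.0554 -0.0343]
bat+yR [ 0.557 -0.066  0.109] [ 0.0594 -0.0338]
cover end L [ 0.416 -0.019  0.093] [-0.0855  0.0021]
cover end R [ 0.591 -0.032  0.093] [0.0906 0.0029]
plain [0.478 0.143 0.07 ] [-0.0358  0.1691]
nominal pivot [0.53730415 0.05530728]
```

The measurements match nominal within 2 mm, and the cover's edge at y 0.002 puts it at its end stop. The tagged lever is at about 0.06 rad and the plain tip at y of about 0.17. I'll go in between the levers at box (-22,125) mm.

```bash
python3 -m creep '[{"twist":[0,0,-0.3],"travel":[-0.34,4.82,0],"gripper":0},{"twist":[0,0,0],"travel":[-0.34,4.82,0],"gripper":0},{"twist":[0,0,0],"travel":[-0.34,4.82,0],"gripper":0},{"twist":[0,0,0],"travel":[0,0,-3],"gripper":0},{"twist":[0,0,0],"travel":[0,0,-3],"gripper":0}]'
python3 st.py
python3 -c "
from h import *
im=capture('side');im2=capture('scene')
cv2.imwrite('pics/v3.png',cv2.resize(np.hstack([im[80:300,190:400],im2[80:300,170:380]])[:,:,::-1],(800,419),interpolation=cv2.INTER_CUBIC))"
```

```text
t: 7.75
tcp_pos: [0.4886, 0.0993, 0.3491]
tcp_rot: [-0.706, 0.027, -0.028, 0.707]
force: [-0.3, 0.1, -0.0]
opening: 0.0004
t 7.75 tcp [0.4886 0.0993 0.3491] tipz 0.159 box [-0.022  0.126] F [-0.3  0.1 -0. ] op 0.0004
jaw deg -4.46 want -4.56 y [ 0.001  0.    -1.   ]
```

View pics/v3.png

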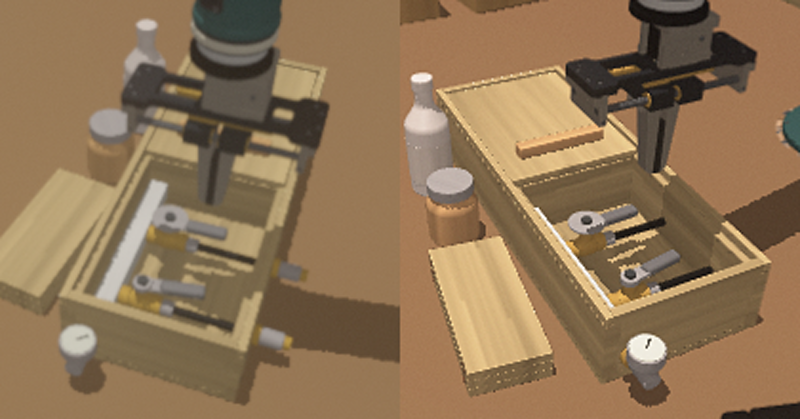

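The levers are clear to see: the tagged one is at the far pivot, the cover is at its end, and the fingers are above the well. Going down.

```bash
python3 -m creep '[{"twist":[0,0,0],"travel":[0,0,-3],"gripper":0},{"twist":[0,0,0],"travel":[0,0,-3],"gripper":0},{"twist":[0,0,0],"travel":[0,0,-2.6],"gripper":0},{"twist":[0,0,0],"travel":[0,0,-2],"gripper":0},{"twist":[0,0,0],"travel":[0,0,0],"gripper":0}]'
python3 st.py
```

```text
t: 8.48
tcp_pos: [0.4887, 0.0982, 0.2435]
tcp_rot: [0.707, -0.029, 0.028, -0.706]
force: [-1.2, -0.6, 0.4]
opening: 0.0004
t 8.475 tcp [0.4887 0.0982 0.2435] tipz 0.0534 box [-0.0218  0.1249] F [-1.2 -0.6  0.4] op 0.0004
jaw deg -4.6 want -4.56 y [-0.002 -0.001 -1.   ]
```

```bash
python3 -m creep '[{"twist":[0,0,0],"travel":[-0.08,-1.05,0],"gripper":0},{"twist":[0,0,0],"travel":[-0.09,-1.05,0],"gripper":0},{"twist":[0,0,0],"travel":[-0.33,-0.77,0],"gripper":0},{"twist":[0,0,0],"travel":[-0.32,-0.77,0],"gripper":0},{"twist":[0,0,0],"travel":[-0.03,-1.0,0],"gripper":0}]'
python3 st.py
python3 -m creep '[{"twist":[0,0,0],"travel":[-0.02,-1.0,0],"gripper":0},{"twist":[0,0,0],"travel":[0.3,-0.75,0],"gripper":0},{"twist":[0,0,0],"travel":[0.3,-0.7,0],"gripper":0},{"twist":[0,0,0],"travel":[0.33,-0.66,0],"gripper":0},{"twist":[0,0,0],"travel":[0.44,-0.45,0],"gripper":0}]'
python3 st.py
```

```text
t: 9.1
tcp_pos: [0.481, 0.0534, 0.2449]
tcp_rot: [-0.705, 0.026, -0.029, 0.708]
force: [1.6, 7.1, 1.1]
opening: 0.0002
t 9.1 tcp [0.481  0.0534 0.2449] tipz 0.0548 box [-0.026   0.0796] F [1.6 7.1 1.1] op 0.0002
jaw deg -4.47 want -4.56 y [ 0.004  0.003 -1.   ]
t: 9.72
tcp_pos: [0.4928, 0.0171, 0.2439]
tcp_rot: [-0.706, 0.029, -0.027, 0.707]
force: [-2.2, 4.9, 1.3]
opening: 0.0006
t 9.725 tcp [0.4928 0.0171 0.2439] tipz 0.0538 box [-0.0113  0.0443] F [-2.2  4.9  1.3] op 0.0006
jaw deg -4.53 want -4.56 y [-0.002  0.002 -1.   ]
```

Contact is as planned. Next I finish the push: box x by +15 mm, then slightly beyond, while watching the force.

```bash
python3 -m creep '[{"twist":[0,0,0],"travel":[0.44,-0.45,0],"gripper":0},{"twist":[0,0,0],"travel":[0.46,-0.32,0],"gripper":0},{"twist":[0,0,0],"travel":[0.46,-0.31,0],"gripper":0},{"twist":[0,0,0],"travel":[0.2,0,0],"gripper":0},{"twist":[0,0,0],"travel":[0.1,0,0],"gripper":0}]'
python3 st.py
```

```text
t: 10.35
tcp_pos: [0.5095, 0.0053, 0.2436]
tcp_rot: [0.707, -0.029, 0.028, -0.707]
force: [-3.8, 1.1, 1.0]
opening: 0.0003
t 10.35 tcp [0.5095 0.0053 0.2436] tipz 0.0535 box [0.0062 0.0339] F [-3.8  1.1  1. ] op 0.0003
jaw deg -4.59 want -4.56 y [-0.002  0.    -1.   ]
```

```bash
python3 -m creep '[{"twist":[0,0,0],"travel":[0.15,0,0],"gripper":0},{"twist":[0,0,0],"travel":[0.15,0,0],"gripper":0},{"twist":[0,0,0],"travel":[0.1,0,0],"gripper":0},{"twist":[0,0,0],"travel":[0,0,0],"gripper":0},{"twist":[0,0,0],"travel":[0,0,0],"gripper":0}]'
python3 st.py
```

```text
t: 10.98
tcp_pos: [0.5133, 0.0047, 0.2434]
tcp_rot: [0.707, -0.03, 0.027, -0.706]
force: [-6.9, -1.7, 4.7]
opening: 0.0004
t 10.975 tcp [0.5133 0.0047 0.2434] tipz 0.0533 box [0.0101 0.0336] F [-6.9 -1.7  4.7] op 0.0004
jaw deg -4.62 want -4.56 y [-0.003 -0.001 -1.   ]
```

```bash
python3 -m creep '[{"twist":[0,0,0],"travel":[0.15,0,0],"gripper":0},{"twist":[0,0,0],"travel":[0.15,0,0],"gripper":0},{"twist":[0,0,0],"travel":[0,0,0],"gripper":0},{"twist":[0,0,0],"travel":[0,0,0],"gripper":0},{"twist":[0,0,0],"travel":[0,0,0],"gripper":0}]'
python3 st.py
```

```text
t: 11.6
tcp_pos: [0.5145, 0.0045, 0.2432]
tcp_rot: [0.707, -0.032, 0.025, -0.706]
force: [-14.5, -0.5, 10.5]
opening: 0.0003
t 11.6 tcp [0.5145 0.0045 0.2432] tipz 0.0531 box [0.0113 0.0336] F [-14.5  -0.5  10.5] op 0.0003
jaw deg -4.62 want -4.56 y [-0.009 -0.    -1.   ]
```

It's against the stop: 14.5 N with little motion. Back off, rise and verify.

```bash
python3 -m creep '[{"twist":[0,0,0],"travel":[-0.6,0,0],"gripper":0},{"twist":[0,0,0],"travel":[-1.2,0,0],"gripper":0},{"twist":[0,0,0],"travel":[0,0,4],"gripper":0},{"twist":[0,0,0],"travel":[0,0,5],"gripper":0},{"twist":[0,0,0],"travel":[0,0,5],"gripper":0}]'
python3 -m creep '[{"twist":[0,0,0],"travel":[-0.5,-4,2],"gripper":0},{"twist":[0,0,0],"travel":[-0.5,-4,0],"gripper":0},{"twist":[0,0,0],"travel":[0,0,0],"gripper":0},{"twist":[0,0,0],"travel":[0,0,0],"gripper":0},{"twist":[0,0,0],"travel":[0,0,0],"gripper":0}]'
python3 st.py
python3 -c "
from h import *
import pickle
pickle.dump(camera_info('wrist'),open('w4.pkl','wb'))
w=capture('wrist');im=capture('side')
a=cv2.resize(w[:250],(640,312),interpolation=cv2.INTER_CUBIC)
b=cv2.resize(im[80:300,150:400],(640,280)) 
b=cv2.resize(im[80:290,150:400],None,fx=1.33,fy=1.33,interpolation=cv2.INTER_CUBIC)
c=np.zeros((b.shape[0],640,3),np.uint8); c[:,:b.shape[1]]=b
cv2.imwrite('pics/v4.png',np.vstack([a,c])[:,:,::-1])"
```

```text
t: 12.22
tcp_pos: [0.4993, 0.0055, 0.3854]
tcp_rot: [0.707, -0.027, 0.029, -0.707]
force: [1.2, 1.7, 0.0]
opening: 0.0001
t: 12.85
tcp_pos: [0.4895, -0.0732, 0.4035]
tcp_rot: [-0.706, 0.027, -0.027, 0.707]
force: [0.2, -0.4, -0.5]
opening: 0.0005
t 12.85 tcp [ 0.4895 -0.0732  0.4035] tipz 0.2134 box [-0.0075 -0.0459] F [ 0.2 -0.4 -0.5] op 0.0005
jaw deg -4.45 want -4.56 y [ 0.  0. -1.]
```

View pics/v4.png

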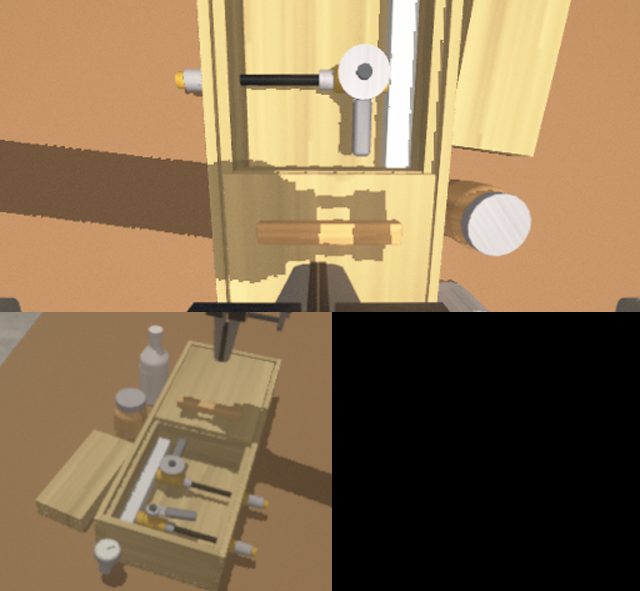

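The tagged lever now points to -y, from hub (364,72) to tip (361,155). The plain lever and the things around the box look unmoved. I'll check the angle, then hand in.

Run:
```python
from box import *
ci=pickle.load(open('w4.pkl','rb'))
P={}
for n,p,z in [('hub',(364,71.5),.074),('tip',(361.5,155),.07),('root',(362.5,101),.07),('cover L',(226,174),.093),('cover R',(434,176),.093)]:
    P[n]=toB(onz(ci,p[0]*.8,p[1]*.8,z)); print(n,P[n].round(4))
for a in('hub','root'):
    v=P['tip']-P[a]; print('angle from',a,np.arctan2(-v[1],-v[0]))
```

```text
hub [0.0312 0.0855]
tip [0.0316 0.017 ]
root [0.0311 0.0626]
cover L [-0.0839  0.0019]
cover R [0.0902 0.0006]
angle from hub 1.5764847820726544
angle from root 1.5811957841870234
```

```bash
python3 -c "
from plant import *
print(job_done())"
```

```text
the job is handed in; nothing more can be done
None
```

I slid the cover aside to its end stop, then pushed the tagged lever (the valve at box y 86 mm) shut against its stop. I used only the closed fingertips, and handed the job in at about 13 s on the robot's clock.

- **Cover:** the last close view put its +y edge at box y of about 1–2 mm. That places its origin at about -0.123 m against the -0.122 m end stop, still lying in its track.
- **Tagged lever:** measured at about 1.58 rad against the 1.571 rad stop. The wrist force rose to 14.5 N with little further motion before I backed off.
- **Everything else:** the plain lever, bottle, jar and boards looked unmoved in the last side view. I judged that by eye and did not measure it. The blow gun was outside that crop, but the arm never went near it after setting out.
- **At hand-in:** the tool was clear of everything, about 0.21 m up, with forces near zero.

No checks failed; the independent measurements agreed to within about 4 mm.

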